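# Tip the forming block over the bed edge and load its channel

### The arm

A 6-joint arm with a two-finger parallel gripper is mounted at the origin on the work surface. World frame = base frame: x ahead of the robot, y to its left, z up, the work surface at z = 0. Lengths are in mm, angles in rad, forces in N, time in s.
With the tool pointing down it reaches from about 275 to 750 mm from the base axis. Payload 10.2 kg.
Tool frame: the origin (TCP) lies at the very end of the fingers, on their centre line; the grasp point (between the pads) lies 19 mm behind it; x points along the fingers, z is the direction in which the jaws open and shut, and the axes are right-handed (so a half turn about x gives the same grasp; the last joint's range is limited). The gripper opens to 85 mm and grips with 20 to 120 N. Pads are 22 mm wide; open, the fingers measure 114 mm over their backs; the gripper's body (76 mm by 85 mm) begins 54 mm behind the grasp point. The pads swing forward as they close: fully open they stand 13 mm farther back than shut.
Start: joints at [-1.473, 0.313, 1.498, -0, 1.331, -0.223], TCP at [165.533, -498.227, 231.294] pointing down, gripper open.
Joint ranges: [-2.94, 2.94], [-0.97, 2.17], [0.19, 2.56], [-1.23, 4.37], [0.02, 3.11], [-2.88, 2.88]. Speed limits (rad/s): [2.39, 2.39, 3.01, 3.14, 3.14, 3.14].

### API

Orientations are given as a unit quaternion [w, x, y, z].
In Python, from rig import sense, vision, job gives the robot as it stands. The module is installed in compiled form; this text tells all that it offers.
- The arm moves only by the shell command python3 -m pendant 'ROWS' [FORCE]. ROWS is JSON, a list of rows, each a list of 7 numbers: the turn, a rotation vector about the tool's x, y, z in rad, then the shift along the tool's x, y, z in cm, then the opening, from 0 (shut) to 1 (fully open). A call has exactly 5 rows; each row is the pose to reach, as a shift and turn from the pose commanded when the call began, along the tool's axes at that moment; what a row does not reach only later rows make up. A row lasts 1/8 s, in which the tool goes at most 62.5 mm and 10.7 degrees, less where a joint would pass 70% of its speed; a pose out of reach is approached as far as the arm can. A call with a gripper value outside its range is refused whole. The fingers move at their own pace and stop on an object; FORCE is the grip in N (left out, the last holds). Time passes only in rows, so rows that repeat a pose let the fingers close, or fill a call up. It gives the time, the measured TCP pose, the force and the opening at its end, in the units of the state.
- sense(): the state, without advancing time (a new reading comes with each control period).
- vision.capture(name): name is "side" or "top" or "wrist"; returns the picture (420x560x3 uint8, red, green, blue); there is no depth.
- vision.calibration(name): a dict with "K" (3x3 intrinsics, pixels), "extrinsics" (4x4, takes a point from camera to world coordinates). Camera axes: x right, y up, looking along -z (the intrinsics and any distortion apply to the point x, -y, -z); pixel columns grow to the right and rows downward; lengths in mm; the calibration is good to about 2 mm. A picture is of the moment at which its call begins: read the wrist's pose just before it. calibration takes no time and is no camera call; for the wrist camera it gives the pose at the moment of the call.
- job.finish_job(): hands the job in, once; it reports no verdict.
The state is a dict: "time_s": time; "joints": joint angles; "dq": joint speeds; "tau": joint torques, N m; "eef_pos": TCP position; "ee_rot": TCP orientation; "force": force on the tool from outside, world axes, zero at the start; "wrist_torque": the same for the moment, N m; "grip_width": opening from 0.0 (shut) to 1.0 (fully open).
Only numpy, scipy, OpenCV 4.12 (cv2) and the standard library are available. Lean on these libraries where they do the work, as an engineer would, in place of code of your own. Each camera call takes 0.05 s, during which the arm holds its last target.

### The job

Get the wooden forming block ready for chasing: push it against the front edge of the low steel bed so that it tips over that edge and lies on the bed with its grooved face up, then slide it fully home, square and flush against the back stop and roughly centred across the bed. Then lay the brass bar lengthwise down in the block's groove, setting it down gently and within the block's ends, let go, and leave the hammer, the pot of punches and the pitch bowl where they are.

Things in the scene. Friction and masses are not known exactly. Their poses are not given: they have to be found in the camera images.
- bed: Low fixed forming bed, dark steel, brown leather top: platform 200 mm long (x) by 180 mm wide (y), top 20 mm above the bench. Origin: on the bench, midway along and across the platform. x points from the front edge (near the robot, x = -100 mm) to the back stop (face at x = +90 mm), z up. Place and yaw vary.
- front_edge (a point): Middle of the bed's front top edge, 20 mm above the bench: a square step that stops the block's foot and over which the block pivots. Axes as the bed's.
- stop_face (a point): Middle of the foot of the back stop's face, on the bed top. The stop is a lighter steel wall at the far end, 180 mm wide, 30 mm thick, rising 40 mm above the bed top. Axes as the bed's.
- block_mid (a point): Centre of the loose wooden block, 90 (its x) by 110 (y) by 150 mm (z), 0.58 to 0.86 kg, too wide to grip. It starts upright on the bench just before the bed's front edge, its x about along the bed's x. Tipped over, its z lies along the bed's x and its x points down; it then still lies some 60 mm short of the stop on the leather (friction 0.5 to 0.75). Home: centre 75 mm from the stop face.
- groove_mid (a point): Middle of the floor of the block's groove, 37 mm from the block's centre along its -x; axes as the block's. The groove, 28 mm wide and 8 mm deep with a dark floor, runs along the block's z, full length and open at both ends, down the middle of its -x face (towards the robot at the start), between two pale lands 41 mm wide.
- bar_mid (a point): Centre of the loose solid brass bar, 120 mm long (its x), 22 by 22 mm in section, 0.49 kg, lying on the bench left or right of the bed, its length within 35 degrees of the robot's x. In the groove it has 3 mm play each side, stands 14 mm proud of the lands, its centre 11 mm above the groove floor.
- punch_pot: Bystander: dark steel pot, 72 mm across, 90 mm high, with punches standing up to 135 mm. Origin: centre of its underside. It stands on the side opposite the bar.
- hammer: Bystander: hammer, 220 mm long, wooden handle, lying on the bench, beyond and right of the bed. Origin: on its underside, on its length axis.
- pitch_bowl: Bystander: dark iron pitch bowl 124 mm across, 48 mm high, beyond and left of the bed. Origin: centre of its underside.
Not all that is in view belongs to the job. There is more than one size of the part that bears bar_mid; the job needs the largest.

How it is judged (in metres and radians):
On the way, in this order (a step that is already met when the one before it is completed fails the run):
1. the block lies flat on the bed, grooved face up (angle between block_mid's own x axis and vertical above 3.05 rad and z of block_mid in the frame of bed between 0.057 and 0.073 m), for 0.2 s.
2. the block is slid fully home, square against the back stop (all of step 1 and x of block_mid in the frame of bed above 0.011 m and angle between the z axis of block_mid and the x axis of bed, either way round below 0.05 rad and y of block_mid in the frame of bed between -0.04 and 0.04 m), for 0.2 s.
At the end, for the whole second after the job is handed in: Block flat on the bed, groove up (5 deg), end within 4 mm of the stop, square to 0.05 rad, within 40 mm of the centreline; bar down in the groove (4.5 mm across, 4 mm in height, 0.08 rad), within 17 mm of the middle of the block's length; both at rest (all of step 2 and x of bar_mid in the frame of block_mid between -0.052 and -0.044 m and y of bar_mid in the frame of block_mid between -0.0045 and 0.0045 m and z of bar_mid in the frame of block_mid between -0.017 and 0.017 m and angle between the x axis of bar_mid and the z axis of block_mid, either way round below 0.08 rad and linear speed of each of block, bar below 0.01 m/s); the robot touches nothing.
It fails at once if hammer, punch pot or pitch bowl moved by more than 30 mm (distance of any of hammer, punch_pot, pitch_bowl from where it was at the start of the episode above 0.03 m).
It fails at once if the bar was dropped onto the block from more than about 10 mm (distance between bar_mid and groove_mid below 0.15 m and contact force between the fingers and bar below 0.2 N and linear speed of bar above 0.45 m/s).
It fails at once if the bar was slammed onto the block (contact force between bar and block above 60 N).
It also fails if it takes over 64 s, if anything falls off the work surface, if the arm or the gripper's body presses on something with over 40 N, if the wrist force passes 120 N, or if a joint passes its speed limit or range.

## Working session

There is one attempt and no reset: what is moved stays moved. The work goes in short steps, Python scripts to look and compute and a shell command to move; the robot and the scene stay as the last step left them, time stands still between calls to the robot, and variables do not carry over. Pictures are saved under pics/ and viewed, and the job is handed in when it is done.

```bash
mkdir -p pics
cat > h.py <<'E'
import numpy as np, cv2
from rig import sense, vision, job
def cap(n,f):
    c=vision.calibration(n); im=vision.capture(n)
    cv2.imwrite('pics/'+f,cv2.cvtColor(im,cv2.COLOR_RGB2BGR)); np.savez('pics/'+f+'.npz',K=c['K'],E=c['extrinsics']); return im
def load(f):
    d=np.load('pics/'+f+'.npz'); return d['K'],d['E']
def ray(f,u,v):
    K,E=load(f); d=np.array([(u-K[0,2])/K[0,0],-(v-K[1,2])/K[1,1],-1.]); d=E[:3,:3]@d
    return E[:3,3],d/np.linalg.norm(d)
def onz(f,u,v,z):
    o,d=ray(f,u,v); return o+d*(z-o[2])/d[2]
def two(f1,p1,f2,p2):
    a,d=ray(f1,*p1); b,e=ray(f2,*p2)
    s,t=np.linalg.lstsq(np.c_[d,-e],b-a,rcond=None)[0]
    P,Q=a+s*d,b+t*e; return (P+Q)/2, np.linalg.norm(P-Q)
def proj(f,P):
    K,E=load(f); q=np.linalg.inv(E)@np.r_[P,1]; return K[0,0]*q[0]/-q[2]+K[0,2], K[1,1]*-q[1]/-q[2]+K[1,2]
def st():
    s=sense(); print(s['time_s'],np.round(s['eef_pos'],1),np.round(s['ee_rot'],4),np.round(s['force'],1),s['grip_width'],np.round(s['joints'],3)); return s
E
python3 - <<'E'
from h import *
np.set_printoptions(suppress=True,precision=3)
st()
for n in ('side','top','wrist'):
    cap(n,n+'0.png'); c=vision.calibration(n); print({k:np.round(v,2).tolist() if not isinstance(v,str) else v for k,v in c.items()})
E
```

```text
0.0 [ 165.5 -497.9  230.7] [ 0.573  0.414  0.574 -0.413] [ 0.5 -0.1 -0.1] 0.9977464770101688 [-1.473  0.313  1.498 -0.     1.331 -0.223]
{'K': [[404.2, 0.0, 273.47], [0.0, 404.2, 210.23], [0.0, 0.0, 1.0]], 'extrinsics': [[-0.87, 0.35, -0.34, 177.56], [-0.49, -0.65, 0.58, 654.29], [-0.02, 0.67, 0.74, 864.93], [0.0, 0.0, 0.0, 1.0]]}
{'K': [[417.83, 0.0, 277.85], [0.0, 417.83, 207.22], [0.0, 0.0, 1.0]], 'extrinsics': [[0.01, 1.0, -0.09, 434.2], [-1.0, 0.01, -0.0, 57.37], [-0.0, 0.09, 1.0, 1315.75], [0.0, 0.0, 0.0, 1.0]]}
{'K': [[372.86, 0.0, 276.68], [0.0, 372.86, 210.02], [0.0, 0.0, 1.0]], 'extrinsics': [[0.32, 0.9, 0.29, 239.8], [-0.95, 0.3, 0.1, -472.6], [-0.0, -0.31, 0.95, 374.14], [0.0, 0.0, 0.0, 1.0]]}
```

View pics/side0.png

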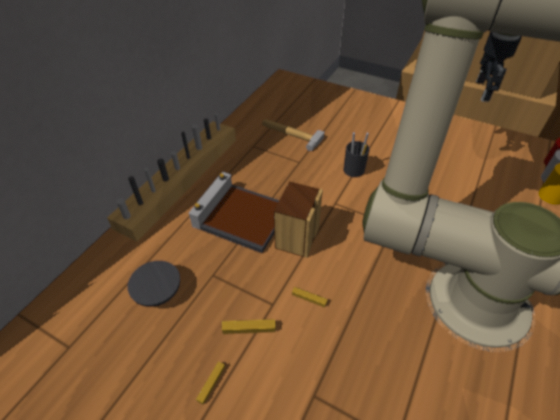

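View pics/top0.png

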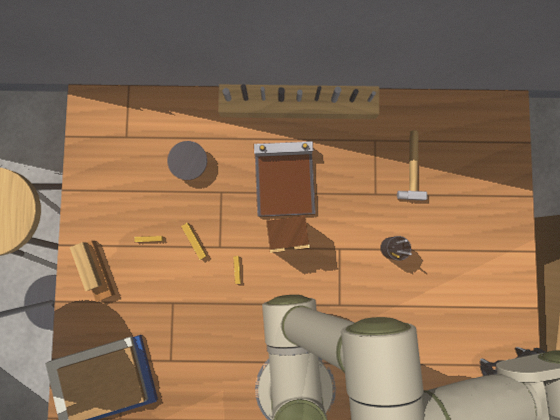

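View pics/wrist0.png

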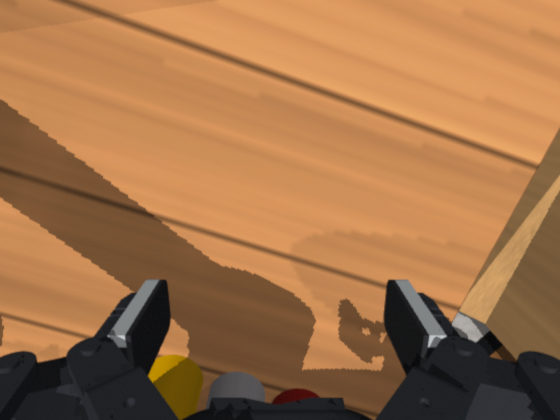

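The side view shows the bed at (245,218), the block at (298,218), and three brass bars at (249,326), (211,382) and (310,297). In the top view the bars are at (194,241), (149,239) and (238,270), the bed spans about (257–315, 145–216), and the block is at (288,235). Next I enlarge these and measure the bars.

Run:
```python
from h import *
np.set_printoptions(suppress=True,precision=1)
for n in ('side0.png','top0.png'):
    im=cv2.imread('pics/'+n); hsv=cv2.cvtColor(im,cv2.COLOR_BGR2HSV)
    m=cv2.inRange(hsv,(20,170,90),(32,255,255)); 
    cs,_=cv2.findContours(m,cv2.RETR_EXTERNAL,cv2.CHAIN_APPROX_NONE)
    for c in cs:
        if cv2.contourArea(c)<60: continue
        r=cv2.minAreaRect(c); b=cv2.boxPoints(r); P=np.array([onz(n,*q,15) for q in b])
        L=sorted([np.linalg.norm(P[1]-P[0]),np.linalg.norm(P[2]-P[1])])
        print(n,np.round(r[0],1),cv2.contourArea(c),'dims',np.round(L,1),'ctr',P.mean(0), 'box',b.round(1).tolist())
t=cv2.imread('pics/top0.png')[120:300,120:440]; cv2.imwrite('pics/topc.png',cv2.resize(t,(800,450),interpolation=cv2.INTER_CUBIC))
t=cv2.imread('pics/side0.png')[160:410,150:350]; cv2.imwrite('pics/sidec.png',cv2.resize(t,(480,600),interpolation=cv2.INTER_CUBIC))
```

```text
side0.png [210.3 382.1] 291.5 dims [16.8 86.6] ctr [446.3 463.4  15. ] box [[195.6999969482422, 399.5], [218.1999969482422, 360.79998779296875], [224.8000030517578, 364.6000061035156], [202.3000030517578, 403.29998779296875]]
side0.png [248.4 325.8] 502.5 dims [ 27.6 120.9] ctr [441.9 321.2  15. ] box [[221.6999969482422, 320.8999938964844], [274.79998779296875, 319.29998779296875], [275.1000061035156, 330.70001220703125], [222.10000610351562, 332.29998779296875]]
side0.png [309.2 296.4] 217.5 dims [20.1 84.6] ctr [354.6 188.2  15. ] box [[291.29998779296875, 293.6000061035156], [293.8999938964844, 286.70001220703125], [327.1000061035156, 299.20001220703125], [324.5, 306.1000061035156]]
side0.png [549. 194.] 311.5 dims [58.6 88.3] ctr [-111.2 -448.2   15. ] box [[539.0, 204.0], [539.0, 184.0], [559.0, 184.0], [559.0, 204.0]]
```

View pics/topc.png

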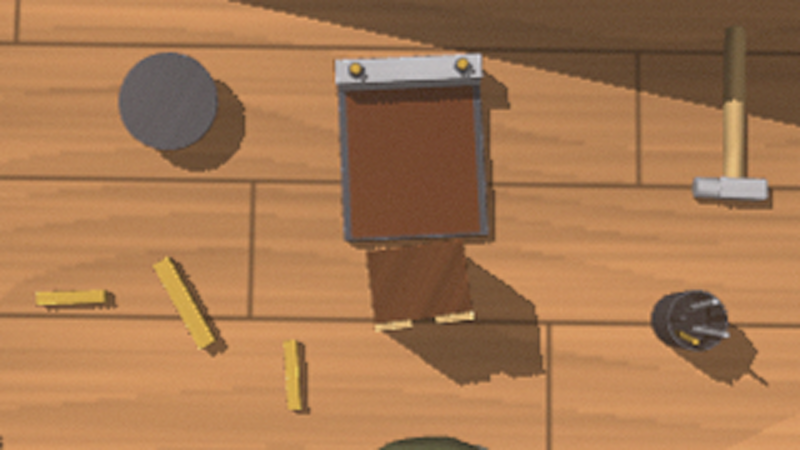

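View pics/sidec.png

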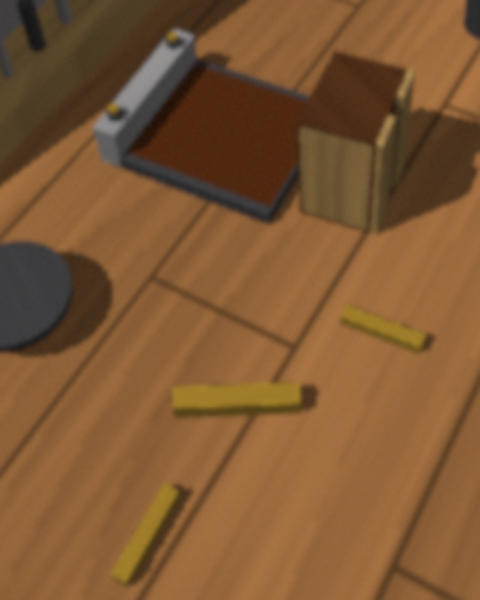

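The job's bar is the one at top (194,241) / side (249,326): it measures 121 mm long, and the others at (149,239) and (238,270) are only about 85 mm. The crops confirm it. Now the bed and block poses.

```bash
python3 - <<'E'
from h import *
np.set_printoptions(suppress=True,precision=1)
n='top0.png'
im=cv2.imread('pics/'+n); hsv=cv2.cvtColor(im,cv2.COLOR_BGR2HSV)
for p in [(285,185),(258,190),(288,235),(280,247),(194,241),(284,149)]: print(p,hsv[p[1],p[0]])
# leather
m=cv2.inRange(hsv,(0,120,40),(12,255,140)); m[:140]=0;m[300:]=0;m[:,:240]=0;m[:,340:]=0
cs,_=cv2.findContours(m,cv2.RETR_EXTERNAL,cv2.CHAIN_APPROX_NONE)
for c in cs:
    if cv2.contourArea(c)<200: continue
    r=cv2.minAreaRect(c); b=cv2.boxPoints(r); print(r)
    for z in (20,150): print(z,np.array([onz(n,*q,z) for q in b]))
# stop: light steel
m=cv2.inRange(hsv,(0,0,120),(179,60,255)); m[:130]=0;m[170:]=0;m[:,:240]=0;m[:,330:]=0
cs,_=cv2.findContours(m,cv2.RETR_EXTERNAL,cv2.CHAIN_APPROX_NONE)
c=max(cs,key=cv2.contourArea); r=cv2.minAreaRect(c); b=cv2.boxPoints(r); print('stop',r,np.array([onz(n,*q,60) for q in b]))
# bar top view
m=cv2.inRange(hsv,(20,120,70),(32,255,255)); m[:200]=0;m[300:]=0;m[:,:120]=0;m[:,260:]=0
cs,_=cv2.findContours(m,cv2.RETR_EXTERNAL,cv2.CHAIN_APPROX_NONE)
for c in cs:
    if cv2.contourArea(c)<40: continue
    r=cv2.minAreaRect(c); b=cv2.boxPoints(r);P=np.array([onz(n,*q,22) for q in b]); 
    L=sorted([np.linalg.norm(P[1]-P[0]),np.linalg.norm(P[2]-P[1])]);print('bar',r,L,P)
c=np.array([[348,241],[490,238],[335,60],[480,54]])/2.5+120
E
python3 - <<'E'
import cv2
t=cv2.imread('pics/top0.png')[130:260,240:330]; cv2.imwrite('pics/topd.png',cv2.resize(t,None,fx=4.6,fy=4.6,interpolation=cv2.INTER_CUBIC))
t=cv2.imread('pics/side0.png')[165:265,180:330]; cv2.imwrite('pics/sided.png',cv2.resize(t,None,fx=5,fy=5,interpolation=cv2.INTER_CUBIC))
E
```

```text
(285, 185) [ 11 153 118]
(258, 190) [165  10  98]
(288, 235) [ 11 144 117]
(280, 247) [ 11 144 110]
(194, 241) [ 21 160 207]
(284, 149) [173   5 193]
((287.3559265136719, 232.062255859375), (30.56715965270996, 39.14665603637695), 82.56858825683594)
20 [[514.3  97.   20. ]
 [531.6 -23.4  20. ]
 [437.9 -36.3  20. ]
 [420.8  83.4  20. ]]
150 [[506.3  93.  150. ]
 [521.8 -15.3 150. ]
 [437.5 -26.9 150. ]
 [422.1  80.8 150. ]]
((284.58367919921875, 184.21542358398438), (57.97983932495117, 50.2573127746582), 87.20729064941406)
20 [[712.5 124.9  20. ]
 [722.3 -33.1  20. ]
 [539.4 -43.   20. ]
 [529.8 113.   20. ]]
150 [[684.6 118.2 150. ]
 [693.4 -24.  150. ]
 [528.9 -32.9 150. ]
 [520.2 107.5 150. ]]
stop ((282.97576904296875, 147.0269012451172), (9.57715892791748, 58.48724365234375), 87.0643310546875) [[743.4 137.5  60. ]
 [754.9 -41.2  60. ]
 [725.2 -42.9  60. ]
 [713.6 135.4  60. ]]
bar ((236.78599548339844, 269.57586669921875), (27.19693374633789, 4.865506172180176), 86.42366790771484) [np.float64(14.963435566769123), np.float64(82.70856869581617)] [[399.8 195.1  22. ]
 [400.9 180.2  22. ]
 [318.5 173.2  22. ]
 [317.4 188.1  22. ]]
bar ((148.46083068847656, 238.63815307617188), (4.495358467102051, 27.108373641967773), 87.39744567871094) [np.float64(13.873930424745325), np.float64(83.71441796189956)] [[454.7 501.4  22. ]
 [459.5 417.9  22. ]
 [445.7 416.7  22. ]
 [440.8 500.2  22. ]]
bar ((193.396240234375, 240.6132354736328), (37.97727584838867, 7.090385913848877), 60.945396423339844) [np.float64(21.788345274183406), np.float64(117.9589698787259)] [[491.3 359.6  22. ]
 [502.2 340.8  22. ]
 [400.7 280.7  22. ]
 [390.  299.4  22. ]]
```

View pics/topd.png

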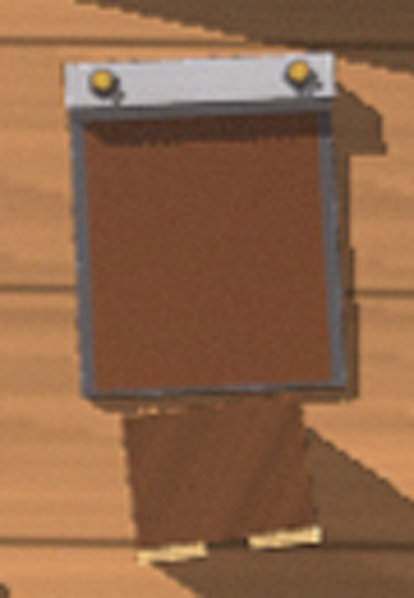

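View pics/sided.png

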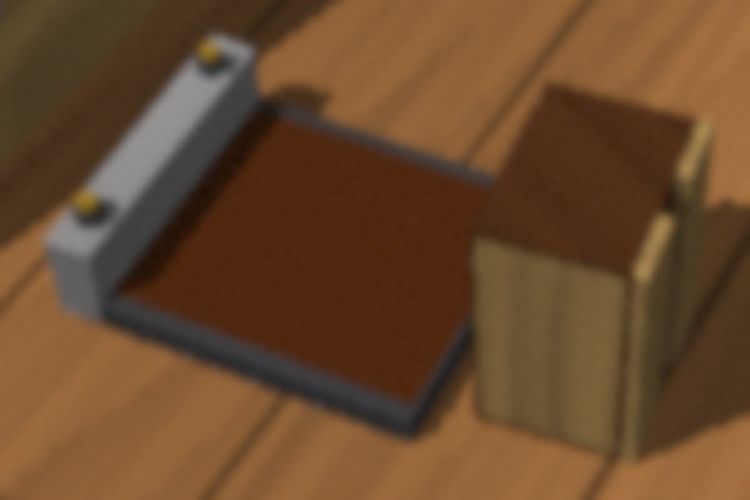

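```bash
cat >> h.py <<'E'
from scipy.spatial.transform import Rotation as Ro
def R0(): 
    q=sense()['ee_rot']; return Ro.from_quat([q[1],q[2],q[3],q[0]])
BY=0.065 # bed yaw
def Rt(yaw,tilt,flip=False):
    # tool x: down, tilted forward by tilt along heading yaw; tool z: jaw direction horizontal, across heading
    h=np.array([np.cos(yaw),np.sin(yaw),0]); l=np.array([-h[1],h[0],0])
    x=np.sin(tilt)*h-np.cos(tilt)*np.array([0,0,1]); z=-l if flip else l
    y=np.cross(z,x); return Ro.from_matrix(np.c_[x,y,z])
def go(P,R):
    s=sense(); r=R0(); rv=(r.inv()*R).as_rotvec(); d=r.inv().apply(np.array(P)-s['eef_pos'])/10
    print('turn',np.round(rv,3),'deg',np.round(np.degrees(np.linalg.norm(rv)),1),'shift cm',np.round(d,2))
E
python3 - <<'E'
from h import *
np.set_printoptions(suppress=True,precision=3)
print(R0().as_matrix())
for f in (0,1): print(f); go([340,22,180],Rt(BY,0.7,f))
E
```

```text
[[-0.     0.949  0.315]
 [ 0.001  0.315 -0.949]
 [-1.     0.    -0.001]]
0
turn [-2.723 -0.994 -0.129] deg 166.3 shift cm [  5.14  32.95 -43.84]
1
turn [ 0.245 -0.09   0.696] deg 42.6 shift cm [  5.14  32.95 -43.84]
```

```bash
python3 -m pendant '[[0,0,0,0,3.3,-4.4,0.5],[0,0,0,0,6.6,-8.8,0.5],[0,0,0,0,9.9,-13.2,0.5],[0.1,0,0,0,13.2,-17.6,0.5],[0.2,0,0,0,16.5,-22,0.5]]'
python3 - <<'E'
from h import *
st(); go([340,22,180],Rt(BY,0.7,1))
E
```

```text
time_s: 0.78
eef_pos: [252.9, -235.6, 231.2]
ee_rot: [0.528, 0.47, 0.528, -0.47]
force: [1.0, -0.4, -0.4]
grip_width: 0.501
0.775 [ 252.9 -235.6  231.2] [ 0.5284  0.47    0.5283 -0.4699] [ 1.  -0.4 -0.4] 0.500985798138783 [-1.093 -0.101  1.963  0.     1.28   0.36 ]
turn [ 0.05  -0.018  0.7  ] deg 40.2 shift cm [  5.12  11.65 -24.57]
```

```bash
python3 -m pendant '[[0.01,0,0.14,1,2.3,-4.9,0.5],[0.02,0,0.28,2,4.6,-9.8,0.5],[0.03,-0.01,0.42,3,7,-14.7,0.5],[0.04,-0.01,0.56,4,9.3,-19.6,0.5],[0.05,-0.02,0.7,5.1,11.6,-24.6,0.5]]'
python3 - <<'E'
from h import *
st(); go([385,24,50],Rt(BY,0.7,1)); cap('side','side1.png')
E
```

```text
time_s: 1.4
eef_pos: [338.4, 21.2, 180.6]
ee_rot: [0.652, 0.631, 0.316, -0.276]
force: [2.7, 0.3, -1.0]
grip_width: 0.503
1.4 [338.4  21.2 180.6] [ 0.6519  0.6315  0.3162 -0.2761] [ 2.7  0.3 -1. ] 0.5026453741946115 [-0.671 -0.499  2.531  0.749  0.69   0.346]
turn [ 0.001  0.003 -0.006] deg 0.4 shift cm [12.97 -4.92 -0.02]
```

View pics/side1.png

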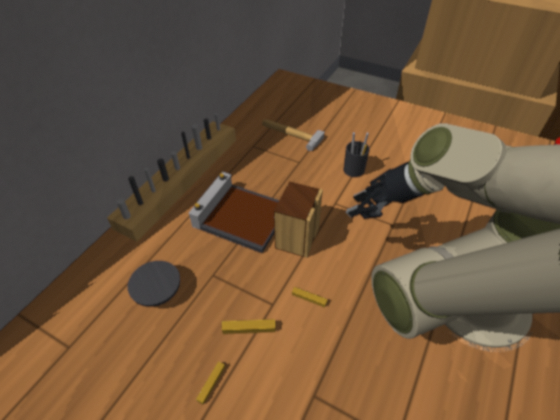

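```bash
python3 -m pendant '[[0,0,0,2.6,-1,0,0.5],[0,0,0,5.2,-2,0,0.5],[0,0,0,7.8,-3,0,0.5],[0,0,0,10.4,-4,0,0.5],[0,0,0,13,-4.9,0,0.5]]'
python3 - <<'E'
from h import *
st(); go([420,26.3,50],Rt(BY,0.7,1)); go([440,27.6,50],Rt(BY,0.7,1)); cap('side','side2.png')
E
```

```text
time_s: 2.08
eef_pos: [389.2, 27.8, 73.1]
ee_rot: [0.649, 0.634, 0.324, -0.269]
force: [-0.2, 0.8, 0.5]
grip_width: 0.501
2.075 [389.2  27.8  73.1] [ 0.6488  0.6342  0.3236 -0.2686] [-0.2  0.8  0.5] 0.5009779829945249 [-0.491  0.099  2.563  1.917  0.392 -0.818]
turn [ 0.002 -0.02  -0.006] deg 1.2 shift cm [3.74 0.83 0.43]
turn [ 0.002 -0.02  -0.006] deg 1.2 shift cm [5.04 2.36 0.46]
```

View pics/side2.png

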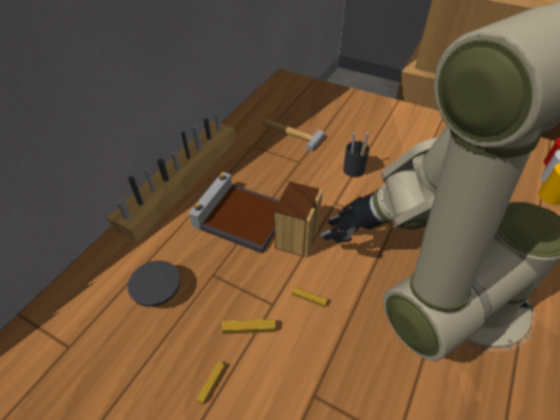

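```bash
python3 -m pendant '[[0,0,0,0.6,0.8,0,0.5],[0,0,0,1.3,1.5,0,0.5],[0,0,0,2.1,1.7,0,0.5],[0,-0.01,0,2.9,1.2,0.2,0.5],[0,-0.02,0,2.9,1.2,0.4,0.5]]'
python3 - <<'E'
from h import *
st(); go([430,27,55],Rt(BY,0.7,1)); go([450,28.4,50],Rt(BY,0.7,1))
E
```

```text
time_s: 2.75
eef_pos: [417.4, 26.5, 59.7]
ee_rot: [0.652, 0.632, 0.317, -0.275]
force: [-1.0, 0.4, -0.2]
grip_width: 0.5
2.75 [417.4  26.5  59.7] [ 0.6519  0.6316  0.3171 -0.2748] [-1.   0.4 -0.2] 0.49961440567485105 [-0.417  0.21   2.495  2.157  0.37  -0.999]
turn [ 0.002 -0.    -0.007] deg 0.4 shift cm [1.18 0.65 0.03]
turn [ 0.002 -0.    -0.007] deg 0.4 shift cm [2.86 1.85 0.02]
```

```bash
python3 -m pendant '[[0,0,0,0.6,0.3,0,0.5],[0,0,0,1.2,0.7,0,0.5],[0,0,0,1.7,1.0,0,0.5],[0,0,0,2.1,1.3,0,0.5],[0,0,0,2.5,1.6,0,0.5]]'
python3 - <<'E'
from h import *
st(); cap('side','side3.png');cap('top','top3.png');cap('wrist','wr3.png')
t=np.hstack([cv2.resize(cv2.imread('pics/side3.png')[150:290,180:390],(420,280)),cv2.resize(cv2.imread('pics/top3.png')[130:300,220:350],(214,280))]);cv2.imwrite('pics/c3.png',t)
E
```

```text
time_s: 3.38
eef_pos: [435.7, 29.4, 45.8]
ee_rot: [0.648, 0.629, 0.323, -0.284]
force: [-70.2, -5.1, 28.5]
grip_width: 0.501
3.375 [435.7  29.4  45.8] [ 0.6478  0.6289  0.3233 -0.2835] [-70.2  -5.1  28.5] 0.5013968950455356 [-0.365  0.284  2.437  2.242  0.341 -1.04 ]
```

View pics/c3.png

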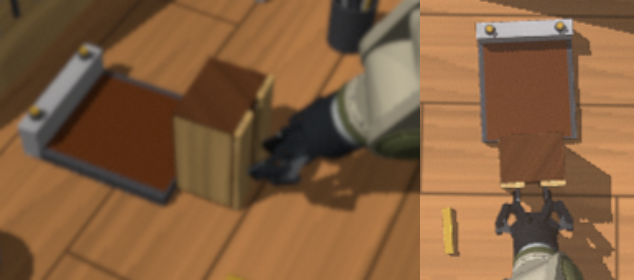

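View pics/wr3.png

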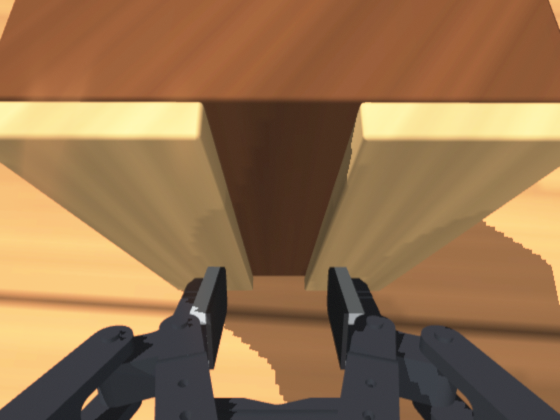

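The block is now against the bed's front edge (force -70 N in x, so it is jammed); the wrist view shows both fingers on the lands either side of the groove. I back off and raise the fingers.

```bash
python3 -m pendant '[[0,0,0,-0.7,-0.8,0,0.5],[0,0,0,-1.3,-1.5,0,0.5],[0,0,0,-2.8,-0.6,0,0.5],[0,0,0,-4.2,0.4,0,0.5],[0,0,0,-5.4,1.4,0,0.5]]'
python3 - <<'E'
from h import *
st(); go([440,28,105],Rt(BY,0.7,1)); go([480,30.6,112],Rt(BY,0.7,1))
E
```

```text
time_s: 4.15
eef_pos: [421.5, 26.2, 102.3]
ee_rot: [0.652, 0.632, 0.316, -0.275]
force: [-0.3, -0.1, -0.6]
grip_width: 0.5
4.15 [421.5  26.2 102.3] [ 0.6523  0.6317  0.3162 -0.2747] [-0.3 -0.1 -0.6] 0.49965892274436285 [-0.41   0.055  2.452  1.626  0.301 -0.431]
turn [ 0.002  0.001 -0.008] deg 0.5 shift cm [ 1.01  1.58 -0.06]
turn [ 0.002  0.001 -0.008] deg 0.5 shift cm [ 3.08  5.08 -0.05]
```

```bash
python3 -m pendant '[[0,0,0,0.5,0.9,0,0.5],[0,0,0,1.0,1.6,0,0.5],[0,0,0,1.4,2.4,0,0.5],[0,0,0,1.8,3.1,0,0.5],[0,0,0,2.2,3.8,0,0.5]]'
python3 - <<'E'
from h import *
st(); cap('side','side4.png')
t=cv2.resize(cv2.imread('pics/side4.png')[150:290,180:390],(630,420));cv2.imwrite('pics/c4.png',t)
E
```

```text
time_s: 4.78
eef_pos: [465.0, 29.2, 110.2]
ee_rot: [0.652, 0.632, 0.316, -0.274]
force: [-23.4, -1.6, 31.9]
grip_width: 0.501
4.775 [465.   29.2 110.2] [ 0.6524  0.6319  0.3159 -0.2743] [-23.4  -1.6  31.9] 0.5005920511922081 [-0.336  0.126  2.332  1.514  0.257 -0.254]
```

View pics/c4.png

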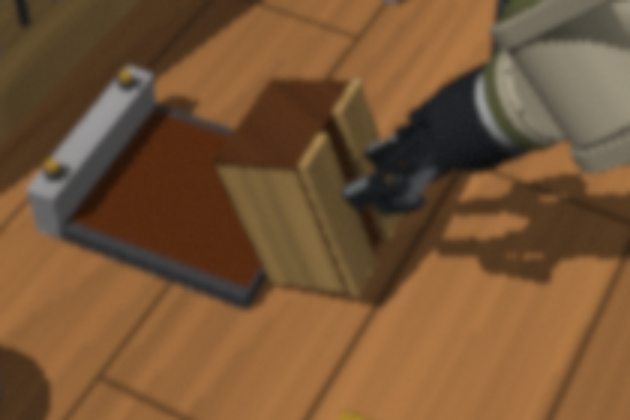

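```bash
python3 -m pendant '[[0,0,0,0,0.8,0,0.5],[0,0,0,0.1,1.5,0,0.5],[0,0,0,0.2,2.2,0,0.5],[0,0,0,0.3,2.8,0,0.5],[0,0,0,0.4,3.4,0,0.5]]'
python3 - <<'E'
from h import *
st(); cap('side','side5.png')
t=cv2.resize(cv2.imread('pics/side5.png')[150:290,180:390],(630,420));cv2.imwrite('pics/c5.png',t)
E
```

```text
time_s: 5.45
eef_pos: [492.9, 31.3, 128.2]
ee_rot: [0.652, 0.632, 0.317, -0.275]
force: [-0.7, 0.1, -0.2]
grip_width: 0.503
5.45 [492.9  31.3 128.2] [ 0.6518  0.6318  0.317  -0.2748] [-0.7  0.1 -0.2] 0.5025845161313579 [-0.3    0.136  2.24   1.204  0.251  0.094]
```

View pics/c5.png

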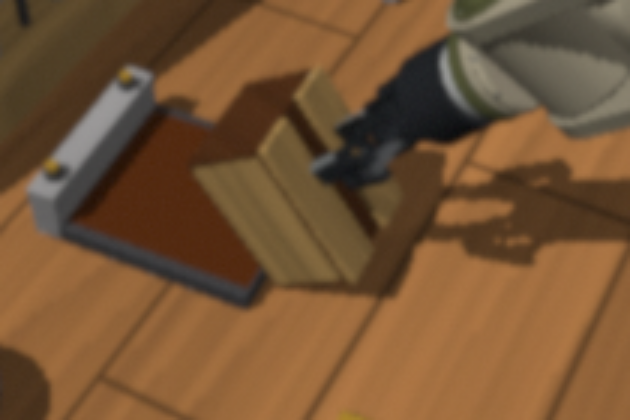

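```bash
python3 -m pendant '[[0,0,0,0.1,0.2,0,0.5],[0,0,0,0.2,0.3,0,0.5],[0,0,0,0.2,0.3,0,0.5],[0,0,0,0.2,0.3,0,0.5],[0,0,0,0.2,0.3,0,0.5]]'
python3 - <<'E'
from h import *
st(); cap('side','side6.png')
t=cv2.resize(cv2.imread('pics/side6.png')[150:290,180:390],(630,420));cv2.imwrite('pics/c6.png',t)
E
```

```text
time_s: 6.12
eef_pos: [496.0, 31.6, 128.2]
ee_rot: [0.652, 0.632, 0.317, -0.275]
force: [-0.7, 0.2, 1.6]
grip_width: 0.498
6.125 [496.   31.6 128.2] [ 0.6517  0.6317  0.3172 -0.2751] [-0.7  0.2  1.6] 0.4975069869641868 [-0.296  0.143  2.232  1.193  0.249  0.108]
```

View pics/c6.png

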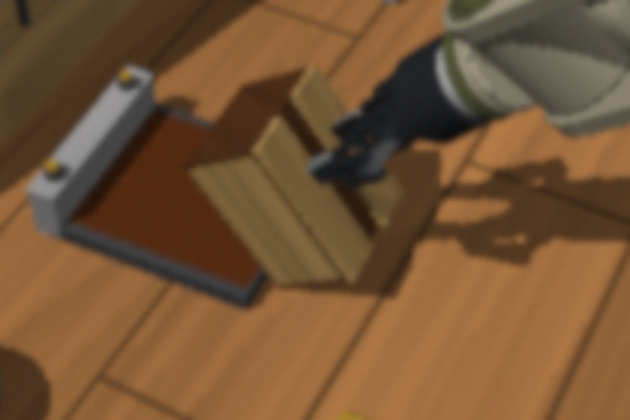

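```bash
python3 -m pendant '[[0,0,0,0.2,0.5,0,0.5],[0,0,0,0.4,1.0,0,0.5],[0,0,0,0.5,1.4,0,0.5],[0,0,0,0.5,1.4,0,0.5],[0,0,0,0.5,1.4,0,0.5]]'
python3 - <<'E'
from h import *
st(); cap('side','side7.png')
t=cv2.resize(cv2.imread('pics/side7.png')[150:290,180:390],(630,420));cv2.imwrite('pics/c7.png',t)
E
```

```text
time_s: 6.8
eef_pos: [509.7, 32.6, 133.4]
ee_rot: [0.652, 0.632, 0.317, -0.275]
force: [-0.3, -0.5, -0.9]
grip_width: 0.497
6.8 [509.7  32.6 133.4] [ 0.6516  0.6317  0.3173 -0.2751] [-0.3 -0.5 -0.9] 0.49747983749604324 [-0.281  0.159  2.191  1.097  0.25   0.218]
```

View pics/c7.png

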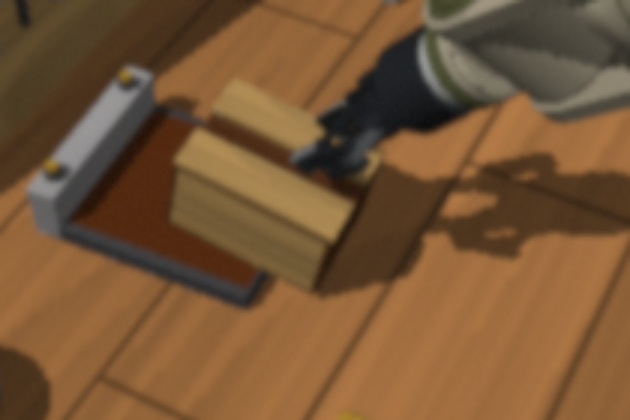

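```bash
python3 -m pendant '[[0,0,0,-1.8,-2.1,0,0.5],[0,0,0,-3.5,-4.2,0,0.5],[0,0,0,-1.8,-5.6,0,0.5],[0,0,0,0.4,-7.4,0,0.5],[0,0,0,2.2,-9,0,0.5]]'
python3 - <<'E'
from h import *
st(); cap('side','side8.png');cap('top','top8.png')
t=np.hstack([cv2.resize(cv2.imread('pics/side8.png')[150:290,180:390],(630,420)),cv2.resize(cv2.imread('pics/top8.png')[130:300,250:320],(170,420))]);cv2.imwrite('pics/c8.png',t)
t=cv2.imread('pics/top8.png')[130:270,240:330]; cv2.imwrite('pics/c8b.png',cv2.resize(t,None,fx=4.2,fy=4.2,interpolation=cv2.INTER_CUBIC))
E
```

```text
time_s: 7.48
eef_pos: [456.9, 31.3, 72.8]
ee_rot: [0.65, 0.634, 0.32, -0.271]
force: [1.3, 0.1, 0.3]
grip_width: 0.501
7.475 [456.9  31.3  72.8] [ 0.6502  0.6338  0.3196 -0.2709] [1.3 0.1 0.3] 0.5012252034732743 [-0.349  0.228  2.381  2.     0.303 -0.77 ]
```

View pics/c8.png

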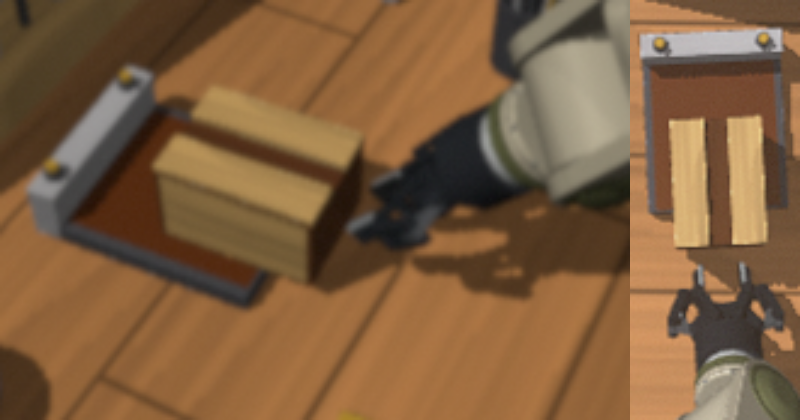

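View pics/c8b.png

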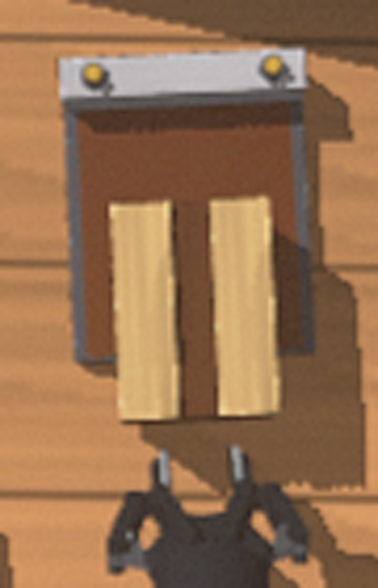

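```bash
cat >> h.py <<'E'
def lands(n,z=110,roi=(130,280,245,325)):
    im=cv2.imread('pics/'+n); hsv=cv2.cvtColor(im,cv2.COLOR_BGR2HSV)
    m=cv2.inRange(hsv,(14,60,150),(26,170,255)); mm=np.zeros_like(m); a,b,c,d=roi; mm[a:b,c:d]=m[a:b,c:d]
    mm=cv2.morphologyEx(mm,cv2.MORPH_OPEN,np.ones((3,3)))
    cs,_=cv2.findContours(mm,cv2.RETR_EXTERNAL,cv2.CHAIN_APPROX_NONE); C=[]
    for c in sorted(cs,key=cv2.contourArea)[-2:]:
        r=cv2.minAreaRect(c); b=cv2.boxPoints(r); P=np.array([onz(n,*q,z) for q in b])
        e=[P[1]-P[0],P[2]-P[1]]; e=max(e,key=np.linalg.norm); e=e*np.sign(e[0])
        print('land px',np.round(r[0],1),np.round(r[1],1),'ctr',P.mean(0).round(1),'len',np.linalg.norm(e).round(1),'yaw',np.arctan2(e[1],e[0]).round(3)); C.append(P.mean(0))
    M=(C[0]+C[1])/2; e=C[1]-C[0]; e*=np.sign(e[1]); print('mid',M.round(1),'sep',np.linalg.norm(e).round(1),'yaw from pair',np.arctan2(-e[0],e[1]).round(3)); return M
E
python3 - <<'E'
from h import *
M=lands('top8.png'); BX=np.array([629.6,40.4]); d=M[:2]-BX; c,s=np.cos(BY),np.sin(BY); print('bed frame',c*d[0]+s*d[1],-s*d[0]+c*d[1])
go([500,32,55],Rt(BY,0.7,1)); go([520,33.3,55],Rt(BY,0.7,1))
E
```

```text
land px [274.1 203.6] [51.2 14.6] ctr [555.3  71.6 110. ] len 149.3 yaw 0.059
land px [297.8 202.4] [51.5 14.7] ctr [559.7   2.8 110. ] len 150.1 yaw 0.055
mid [557.5  37.2 110. ] sep 68.9 yaw from pair 0.064
bed frame -72.13966774611484 1.46587208699367
turn [-0.001 -0.012 -0.005] deg 0.7 shift cm [4.1  2.29 0.3 ]
turn [-0.001 -0.012 -0.005] deg 0.7 shift cm [5.4  3.82 0.31]
```

```bash
python3 -m pendant '[[0,-0.01,0,0.7,0,0.1,0.5],[0,-0.01,0,1.4,0,0.2,0.5],[0,-0.01,0,2.1,0.1,0.2,0.5],[0,-0.01,0,2.8,0.1,0.2,0.5],[0,-0.01,0,2.8,0.1,0.2,0.5]]'
python3 - <<'E'
from h import *
st(); go([510,34.1,52],Rt(BY,0.7,1)); go([535,35.8,52],Rt(BY,0.7,1))
E
```

```text
time_s: 8.2
eef_pos: [476.1, 31.3, 53.0]
ee_rot: [0.651, 0.633, 0.317, -0.274]
force: [0.5, -0.2, 0.0]
grip_width: 0.5
8.2 [476.1  31.3  53. ] [ 0.6514  0.6327  0.317  -0.2737] [ 0.5 -0.2  0. ] 0.49951476408918116 [-0.319  0.324  2.338  2.213  0.312 -0.964]
turn [ 0.    -0.002 -0.008] deg 0.5 shift cm [ 2.28  2.52 -0.05]
turn [ 0.    -0.002 -0.008] deg 0.5 shift cm [ 3.91  4.42 -0.05]
```

```bash
python3 -m pendant '[[0,0,0,0.5,0.6,0,0.5],[0,0,0,1.0,1.2,0,0.5],[0,0,0,1.6,1.8,0,0.5],[0,0,0,2.3,2.6,0,0.5],[0,0,0,3,3.4,0,0.5]]'; python3 -m pendant '[[0,0,0,0.6,0.7,0,0.5],[0,0,0,1.1,1.3,0,0.5],[0,0,0,1.5,1.7,0,0.5],[0,0,0,1.7,2,0,0.5],[0,0,0,1.7,2,0,0.5]]'
python3 - <<'E'
from h import *
st(); go([568,37.9,52],Rt(BY,0.7,1)); cap('top','top9.png'); lands('top9.png')
E
```

```text
time_s: 8.82
eef_pos: [520.9, 34.3, 52.2]
ee_rot: [0.651, 0.632, 0.317, -0.274]
force: [-7.7, -0.8, 5.5]
grip_width: 0.501
time_s: 9.45
eef_pos: [547.2, 35.9, 52.2]
ee_rot: [0.651, 0.632, 0.317, -0.274]
force: [-1.3, 0.1, -0.8]
grip_width: 0.5
9.45 [547.2  35.9  52.2] [ 0.6515  0.6324  0.3169 -0.2742] [-1.3  0.1 -0.8] 0.49987046702655075 [-0.244  0.425  2.142  2.064  0.228 -0.743]
turn [ 0.    -0.001 -0.008] deg 0.5 shift cm [ 1.37  1.58 -0.06]
land px [296.3 178.8] [50.4 14.5] ctr [629.    7.6 110. ] len 148.4 yaw 0.062
land px [272.7 179.9] [50.6 14.5] ctr [624.8  76.3 110. ] len 149.0 yaw 0.066
mid [626.9  42.  110. ] sep 68.8 yaw from pair 0.062
```

```bash
python3 -m pendant '[[0,0,0,0.3,0.4,0,0.5],[0,0,0,0.6,0.7,0,0.5],[0,0,0,0.9,1.0,0,0.5],[0,0,0,1.1,1.25,0,0.5],[0,0,0,1.2,1.4,0,0.5]]'
python3 - <<'E'
from h import *
st(); cap('top','top10.png'); lands('top10.png')
E
```

```text
time_s: 10.12
eef_pos: [564.5, 37.1, 51.6]
ee_rot: [0.651, 0.632, 0.317, -0.275]
force: [-29.6, -2.5, 20.5]
grip_width: 0.499
10.125 [564.5  37.1  51.6] [ 0.6513  0.6321  0.3173 -0.275 ] [-29.6  -2.5  20.5] 0.4992503573488038 [-0.23   0.451  2.093  1.991  0.209 -0.655]
land px [272.5 174. ] [50.5 14.6] ctr [642.1  77.4 110. ] len 149.2 yaw 0.055
land px [296.  172.9] [50.5 14.5] ctr [646.3   8.6 110. ] len 149.2 yaw 0.061
mid [644.2  43.  110. ] sep 68.9 yaw from pair 0.061
```

```bash
python3 -m pendant '[[0,0,0,0.1,0.1,0,0.5],[0,0,0,0.1,0.15,0,0.5],[0,0,0,0.1,0.15,0,0.5],[0,0,0,0.1,0.15,0,0.5],[0,0,0,-0.6,-0.8,0,0.5]]'; python3 -m pendant '[[0,0,0,-1.5,-1.8,0,0.5],[0,0,0,-3.2,-3.8,0,0.5],[0,0,0,-5.5,-4.6,0,0.5],[0,0,0,-8.5,-3,0,0.5],[0,0,0,-11.5,-1,0,0.5]]'
python3 - <<'E'
from h import *
st(); cap('top','top11.png'); lands('top11.png'); cap('side','side11.png')
for z in (0,): 
  go([446,320,150],Rt(0.536,0,1)); go([400,150,200],Rt(0.3,0,1))
t=cv2.imread('pics/top11.png')[130:270,180:330]; cv2.imwrite('pics/c11.png',cv2.resize(t,None,fx=4.2,fy=4.2,interpolation=cv2.INTER_CUBIC))
E
```

```text
time_s: 10.8
eef_pos: [556.0, 36.5, 51.9]
ee_rot: [0.652, 0.633, 0.316, -0.274]
force: [0.5, 0.4, -0.0]
grip_width: 0.5
time_s: 11.42
eef_pos: [479.5, 34.7, 107.0]
ee_rot: [0.65, 0.636, 0.32, -0.267]
force: [0.1, -0.1, -0.1]
grip_width: 0.502
11.425 [479.5  34.7 107. ] [ 0.6497  0.6356  0.3199 -0.2673] [ 0.1 -0.1 -0.1] 0.5024785463215263 [-0.318  0.166  2.299  1.552  0.263 -0.277]
land px [272.4 174. ] [50.5 14.6] ctr [642.1  77.5 110. ] len 149.1 yaw 0.057
land px [296.  172.9] [50.5 14.6] ctr [646.3   8.6 110. ] len 149.2 yaw 0.059
mid [644.2  43.1 110. ] sep 68.9 yaw from pair 0.06
turn [-0.443  0.154 -0.707] deg 48.6 shift cm [ -3.72   1.62 -28.77]
turn [-0.217  0.069 -0.716] deg 43.0 shift cm [-11.51   0.58 -12.23]
```

View pics/c11.png

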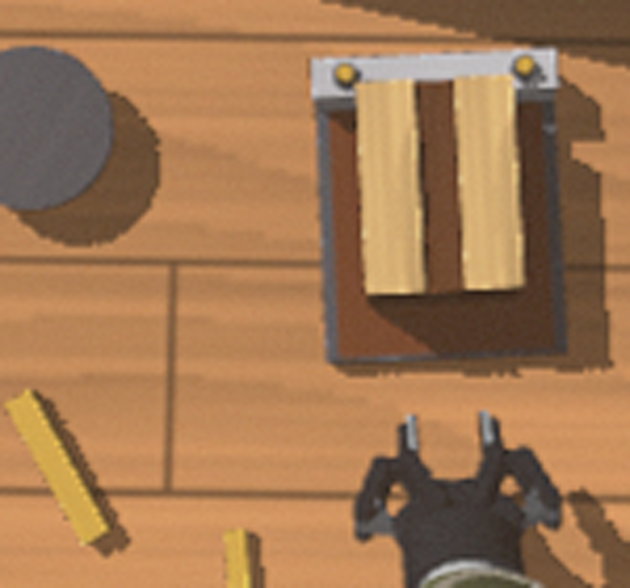

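```bash
python3 -m pendant '[[-0.09,0.03,-0.14,-2,1,-4.8,1],[-0.18,0.06,-0.28,-3.5,2,-10.6,1],[-0.27,0.09,-0.42,-5.2,2.9,-16.5,1],[-0.36,0.12,-0.56,-5.2,2.9,-22.5,1],[-0.443,0.154,-0.707,-5.2,2.9,-28.8,1]]'
python3 - <<'E'
from h import *
st(); go([446,320,170],Rt(0.536,0,1)); cap('wrist','wr12.png')
E
```

```text
time_s: 12.15
eef_pos: [465.7, 186.7, 139.2]
ee_rot: [0.631, 0.533, 0.494, -0.272]
force: [0.4, 0.1, -0.7]
grip_width: 1.002
12.15 [465.7 186.7 139.2] [ 0.6309  0.5328  0.4942 -0.2719] [ 0.4  0.1 -0.7] 1.0021770542016586 [0.062 0.179 2.005 0.294 0.588 1.089]
turn [-0.204 -0.015 -0.42 ] deg 26.8 shift cm [ -1.08   3.32 -13.38]
```

View pics/wr12.png

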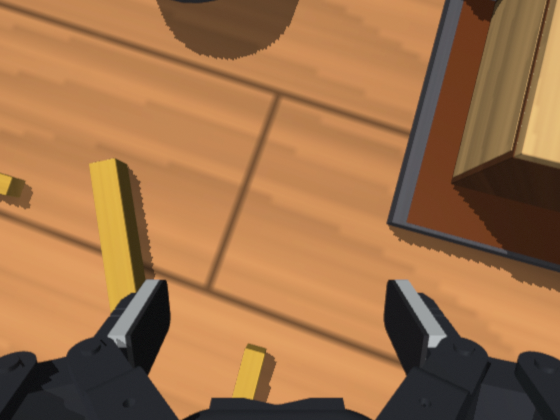

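Run:
```python
from h import *
go([390,287,180],Rt(0.536,0,1))
```

```text
turn [-0.201 -0.014 -0.419] deg 26.6 shift cm [ -4.54  -2.34 -11.89]
```

```bash
python3 -m pendant '[[-0.05,0,-0.1,-1.1,-0.6,-3,1],[-0.1,0,-0.2,-2.2,-1.2,-6,1],[-0.15,-0.01,-0.31,-3.4,-1.8,-9,1],[-0.2,-0.014,-0.419,-4.5,-2.3,-11.9,1],[-0.2,-0.014,-0.419,-4.5,-2.3,-11.9,1]]'
python3 - <<'E'
from h import *
st(); go([446,320,100],Rt(0.536,0,1)); cap('wrist','wr13.png')
E
```

```text
time_s: 12.82
eef_pos: [389.3, 285.6, 177.4]
ee_rot: [0.614, 0.351, 0.615, -0.347]
force: [0.2, -0.5, 0.0]
grip_width: 0.997
12.825 [389.3 285.6 177.4] [ 0.6141  0.3514  0.6154 -0.3474] [ 0.2 -0.5  0. ] 0.997419768005638 [0.387 0.27  1.704 0.005 1.165 1.419]
turn [ 0.001 -0.004 -0.004] deg 0.3 shift cm [ 7.76  6.6  -0.02]
```

View pics/wr13.png

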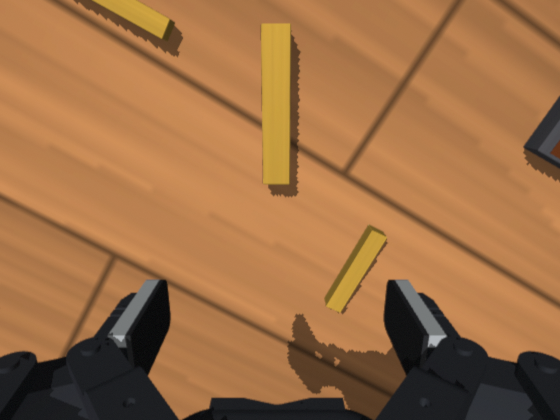

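The wrist view shows the long bar from (276,24) to (277,184), nearly in line with the jaws' centre column (277). The short bars are at (140,20) and (356,270), clear of the grasp.

Run:
```python
from h import *
np.set_printoptions(suppress=True,precision=1)
n='wr13.png'
im=cv2.imread('pics/'+n); hsv=cv2.cvtColor(im,cv2.COLOR_BGR2HSV)
m=cv2.inRange(hsv,(19,130,150),(34,255,255))
cs,_=cv2.findContours(m,cv2.RETR_EXTERNAL,cv2.CHAIN_APPROX_NONE); 
for c in sorted(cs,key=cv2.contourArea)[-3:]:
    r=cv2.minAreaRect(c); b=cv2.boxPoints(r); P=np.array([onz(n,*q,22) for q in b]); print(cv2.contourArea(c),b.round(1).tolist(),P.mean(0)); print(P)
    e=max([P[1]-P[0],P[2]-P[1]],key=np.linalg.norm); e=e*np.sign(e[0]); print('len',np.linalg.norm(e),'yaw %.3f'%np.arctan2(e[1],e[0]))
# height: end midpoints against top view
im=cv2.imread('pics/top11.png'); hsv=cv2.cvtColor(im,cv2.COLOR_BGR2HSV)
m=cv2.inRange(hsv,(20,120,120),(32,255,255)); m[:210]=0;m[270:]=0;m[:,:175]=0;m[:,215:]=0
c=max(cv2.findContours(m,cv2.RETR_EXTERNAL,cv2.CHAIN_APPROX_NONE)[0],key=cv2.contourArea); b=cv2.boxPoints(cv2.minAreaRect(c))
b=b[np.argsort(b[:,1])]; far,near=b[:2].mean(0),b[2:].mean(0); print(far,near)
print(two(n,(276.2,24),'top11.png',far),two(n,(277,184),'top11.png',near))
# block top: wr12 corner vs top
```

```text
1180.0 [[92.9000015258789, 0.20000000298023224], [103.4000015258789, -18.600000381469727], [171.3000030517578, 19.299999237060547], [160.89999389648438, 38.099998474121094]] [450.1 444.6  22. ]
[[441.4 471.5  22. ]
 [456.1 469.7  22. ]
 [459.  417.9  22. ]
 [443.8 419.1  22. ]]
len 51.85674037797411 yaw -1.516
1375.5 [[324.70001220703125, 304.8999938964844], [372.6000061035156, 228.1999969482422], [386.79998779296875, 237.10000610351562], [338.8999938964844, 313.79998779296875]] [359.6 188.7  22. ]
[[318.1 193.6  22. ]
 [401.9 199.5  22. ]
 [401.5 184.3  22. ]
 [317.  177.3  22. ]]
len 83.96944349284966 yaw 0.070
4247.5 [[261.0, 24.0], [290.0, 24.0], [290.0, 183.0], [261.0, 183.0]] [444.1 321.2  22. ]
[[489.6 360.6  22. ]
 [500.4 342.5  22. ]
 [399.4 280.7  22. ]
 [387.2 301.1  22. ]]
len 118.41335315330463 yaw 0.550
[184.3 223.9] [202.6 257.3]
(array([497.3, 352.4,   9.1]), np.float64(0.8683238900519225)) (array([394.7, 289.6,  26.2]), np.float64(1.2771849801910096))
```

Run:
```python
from h import *
go([444.5,320.8,9],Rt(0.543,0,1))
```

```text
turn [-0.008 -0.003 -0.004] deg 0.6 shift cm [16.82  6.53 -0.27]
```

```bash
python3 -m pendant '[[-0.008,-0.003,-0.004,3,3.3,-0.1,1],[-0.008,-0.003,-0.004,6,6.5,-0.3,1],[-0.008,-0.003,-0.004,10,6.5,-0.3,0.9],[-0.008,-0.003,-0.004,14,6.5,-0.3,0.8],[-0.008,-0.003,-0.004,16.5,6.5,-0.3,0.6]]' 40
python3 - <<'E'
from h import *
st(); go([444.5,320.8,9],Rt(0.543,0,1))
E
```

```text
time_s: 13.5
eef_pos: [444.2, 317.7, 10.4]
ee_rot: [0.615, 0.348, 0.615, -0.35]
force: [0.7, 0.2, 0.8]
grip_width: 0.612
13.5 [444.2 317.7  10.4] [ 0.6148  0.3483  0.6151 -0.3499] [0.7 0.2 0.8] 0.6123899180217689 [ 4.070e-01  6.320e-01  1.653e+00 -1.000e-03  8.590e-01  1.440e+00]
turn [-0.005  0.001  0.002] deg 0.3 shift cm [ 0.14  0.19 -0.25]
```

```bash
python3 -m pendant '[[0,0,0,0.1,0.1,-0.1,0.5],[0,0,0,0.1,0.1,-0.1,0.3],[0,0,0,0.1,0.1,-0.1,0.1],[0,0,0,0.1,0.1,-0.1,0],[0,0,0,0.1,0.1,-0.1,0]]' 50; python3 -m pendant '[[0,0,0,0,0,0,0],[0,0,0,0,0,0,0],[0,0,0,-0.3,0,0,0],[0,0,0,-1,0,0,0],[0,0,0,-2,0,0,0]]'
python3 - <<'E'
from h import *
st(); cap('wrist','wr14.png'); cap('side','side14.png')
cv2.imwrite('pics/c14.png',cv2.resize(cv2.imread('pics/side14.png')[260:400,170:340],(680,560),interpolation=cv2.INTER_CUBIC))
E
```

```text
time_s: 14.12
eef_pos: [446.1, 320.2, 13.2]
ee_rot: [0.617, 0.349, 0.613, -0.349]
force: [-1.3, -2.0, 6.8]
grip_width: 0.239
time_s: 14.75
eef_pos: [445.2, 320.0, 32.3]
ee_rot: [0.616, 0.348, 0.614, -0.35]
force: [-0.1, -0.1, -4.5]
grip_width: 0.24
14.75 [445.2 320.   32.3] [ 0.6161  0.3481  0.614  -0.3496] [-0.1 -0.1 -4.5] 0.23955602022491643 [ 0.411  0.599  1.638 -0.005  0.905  1.446]
```

View pics/wr14.png

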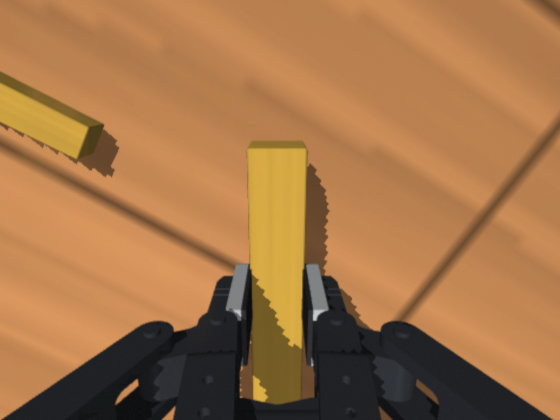

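View pics/c14.png

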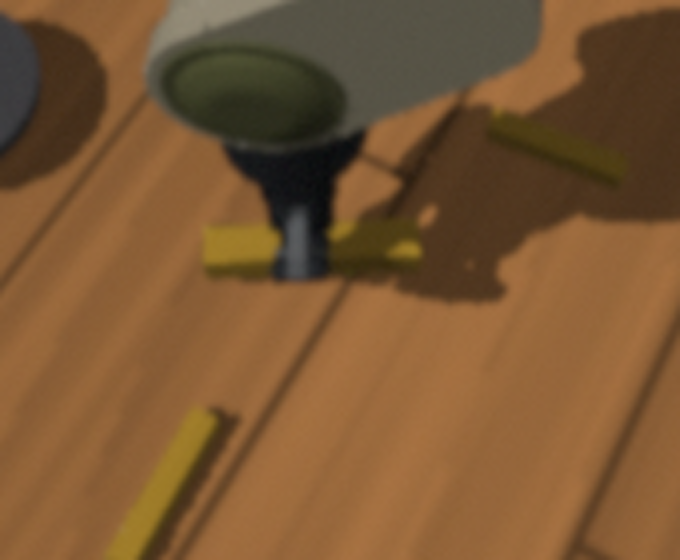

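The upward force and z reading at closing, and the side view with the tips at the bar's underside, show that the tips reach about 13 mm below the reported TCP when closed. That is too deep a grip for the groove, so I set the bar back down and regrip 10 mm higher.

```bash
python3 -m pendant '[[0,0,0,0.9,0,0,0],[0,0,0,1.6,0,0,0],[0,0,0,1.9,0,0,0],[0,0,0,1.9,0,0,0.4],[0,0,0,1.9,0,0,0.5]]'; python3 -m pendant '[[0,0,0,-0.4,0,0,0.5],[0,0,0,-1.0,0,0,0.5],[0,0,0,-1.0,0,0,0.3],[0,0,0,-1.0,0,0,0],[0,0,0,-1.0,0,0,0]]'
python3 - <<'E'
from h import *
st(); cap('wrist','wr15.png');cap('side','side15.png')
cv2.imwrite('pics/c15.png',cv2.resize(cv2.imread('pics/side15.png')[280:360,210:300],(675,600),interpolation=cv2.INTER_CUBIC))
E
```

```text
time_s: 15.48
eef_pos: [445.8, 320.2, 13.2]
ee_rot: [0.616, 0.349, 0.614, -0.349]
force: [-0.6, -0.5, 0.2]
grip_width: 0.494
time_s: 16.1
eef_pos: [445.4, 320.0, 22.9]
ee_rot: [0.616, 0.348, 0.614, -0.349]
force: [-1.1, -0.5, -0.5]
grip_width: -0.002
16.1 [445.4 320.   22.9] [ 0.6163  0.3482  0.6139 -0.3495] [-1.1 -0.5 -0.5] -0.00239444462577156 [ 0.411  0.614  1.642 -0.005  0.885  1.446]
```

View pics/wr15.png

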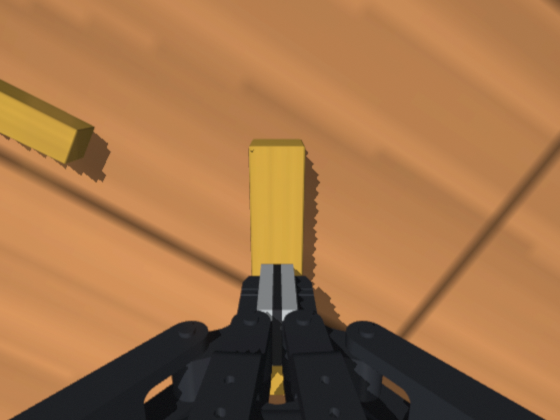

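View pics/c15.png

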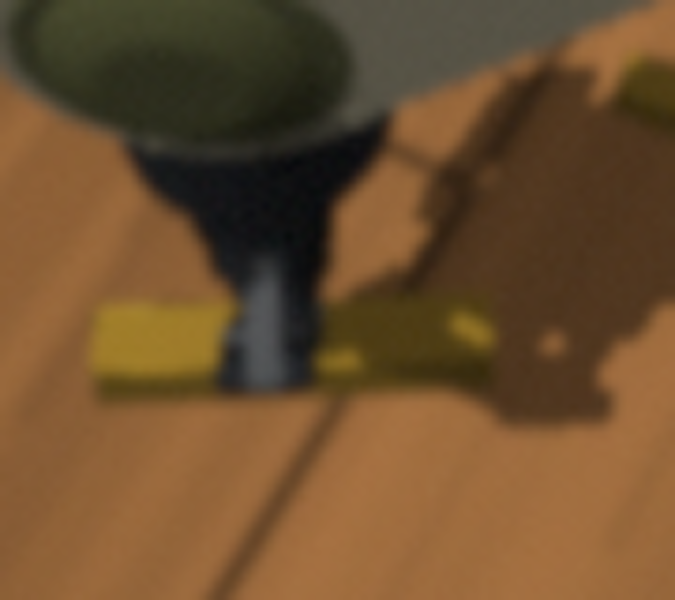

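Correction: at TCP z = 23 the jaws shut fully above the bar (opening 0), so TCP is where the text says. The first grip was the right height and did lift the bar: -4.5 N, and the wrist view showed it raised. I reopen, lower to about z = 9 and regrip.

```bash
python3 -m pendant '[[0,0,0,0,0,0,0.5],[0,0,0,0,0,0,0.5],[0,0,0,0.7,0,0,0.5],[0,0,0,1.4,0,0,0.5],[0,0,0,1.4,0,0,0.4]]'; python3 -m pendant '[[0,0,0,0,0,0,0.3],[0,0,0,0,0,0,0.1],[0,0,0,0,0,0,0],[0,0,0,0,0,0,0],[0,0,0,0,0,0,0]]' 50
python3 - <<'E'
from h import *
st()
E
```

```text
time_s: 16.82
eef_pos: [445.1, 319.8, 8.2]
ee_rot: [0.616, 0.348, 0.614, -0.35]
force: [0.0, 0.7, -0.1]
grip_width: 0.405
time_s: 17.45
eef_pos: [445.6, 320.2, 9.3]
ee_rot: [0.616, 0.348, 0.614, -0.349]
force: [-1.2, 0.4, 4.5]
grip_width: 0.24
17.45 [445.6 320.2   9.3] [ 0.6164  0.3485  0.6137 -0.3492] [-1.2  0.4  4.5] 0.23991890357635826 [ 0.411  0.637  1.647 -0.005  0.856  1.446]
```

```bash
python3 -m pendant '[[0,0,0,-2,0,0,0],[0,0,0,-6,0,0,0],[0,0,0,-10,0,0,0],[0,0,0,-14,0,0,0],[0,0,0,-16,0,0,0]]'
python3 - <<'E'
from h import *
st(); go([644,43,165],Rt(0.06,0,1)); go([644,43,145],Rt(0.06,0,1))
E
```

```text
time_s: 18.08
eef_pos: [445.2, 320.4, 170.2]
ee_rot: [0.617, 0.349, 0.614, -0.349]
force: [0.4, 1.0, -5.0]
grip_width: 0.243
18.075 [445.2 320.4 170.2] [ 0.6165  0.3485  0.6136 -0.3492] [ 0.4  1.  -5. ] 0.24318485096667275 [ 0.412  0.417  1.515 -0.004  1.208  1.445]
turn [ 0.479  0.004 -0.002] deg 27.4 shift cm [ 0.67  2.82 34.01]
turn [ 0.479  0.004 -0.002] deg 27.4 shift cm [ 2.67  2.82 34.  ]
```

```bash
python3 -m pendant '[[0.04,0,0,0,0.2,2.5,0],[0.1,0,0,0,0.5,6,0],[0.17,0,0,0,1,11,0],[0.25,0,0,0,1.4,16,0],[0.32,0,0,0,1.8,21,0]]'
python3 - <<'E'
from h import *
st(); go([644,43,165],Rt(0.06,0,1))
E
```

```text
time_s: 18.7
eef_pos: [568.6, 147.9, 168.6]
ee_rot: [0.552, 0.442, 0.55, -0.444]
force: [0.6, 1.2, -5.1]
grip_width: 0.241
18.7 [568.6 147.9 168.6] [ 0.5518  0.4421  0.5504 -0.444 ] [ 0.6  1.2 -5.1] 0.24068721762119266 [ 0.057  0.502  1.389 -0.004  1.251  1.412]
turn [0.156 0.003 0.001] deg 9.0 shift cm [ 0.4   5.11 11.87]
```

```bash
python3 -m pendant '[[0.05,0.003,0,0.1,1.5,4,0],[0.1,0.003,0,0.2,3.3,8,0],[0.156,0.003,0,0.3,4.6,11,0],[0.156,0.003,0,0.4,5.1,11.9,0],[0.156,0.003,0,0.4,5.1,11.9,0]]'
python3 - <<'E'
from h import *
st(); go([644,43,165],Rt(0.06,0,1)); cap('wrist','wr16.png'); cap('side','side16.png'); cap('top','top16.png')
E
```

```text
time_s: 19.32
eef_pos: [643.6, 44.4, 165.2]
ee_rot: [0.515, 0.484, 0.516, -0.484]
force: [0.2, 0.6, -4.7]
grip_width: 0.238
19.325 [643.6  44.4 165.2] [ 0.5154  0.484   0.5156 -0.484 ] [ 0.2  0.6 -4.7] 0.23757120567380738 [-0.112  0.631  1.188  0.     1.323  1.395]
turn [ 0.003 -0.     0.   ] deg 0.2 shift cm [0.02 0.03 0.15]
```

View pics/wr16.png

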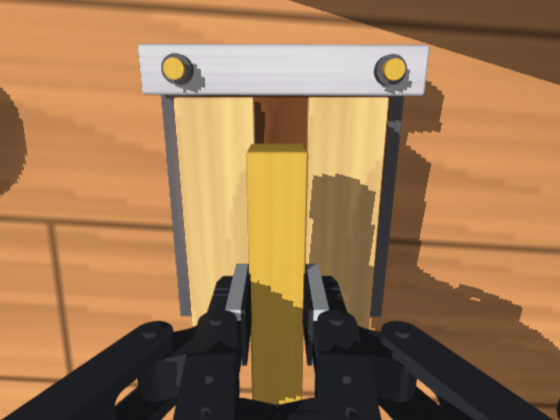

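View pics/side16.png

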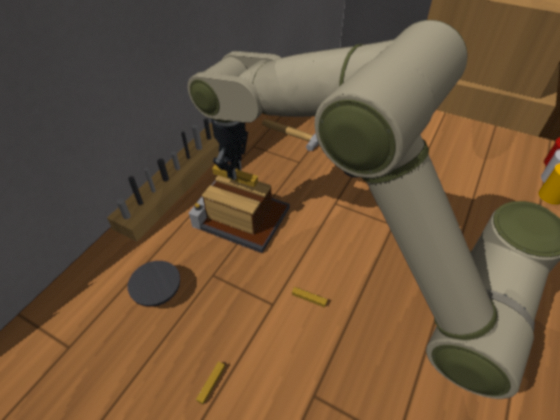

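```bash
cat >> h.py <<'E'
def align(n,rows_l,rows_b,zbar,zl=110,yaw=0.06,show=True):
    im=cv2.imread('pics/'+n); hsv=cv2.cvtColor(im,cv2.COLOR_BGR2HSV).astype(int); g=cv2.cvtColor(im,cv2.COLOR_BGR2GRAY).astype(float)
    g=cv2.GaussianBlur(g,(1,5),0); h=np.array([np.cos(yaw),np.sin(yaw)]); l=np.array([-h[1],h[0]])
    def lat(P): return P[:2]@l, P[:2]@h
    def edge(r,a,b):
        d=np.abs(np.diff(g[r,a:b])); i=d.argmax(); w=d[max(0,i-2):i+3]; return a+max(0,i-2)+(w*np.arange(len(w))).sum()/w.sum()+.5
    return edge,lat
E
python3 - <<'E'
from h import *
np.set_printoptions(suppress=True,precision=1)
n='wr16.png'; edge,lat=align(n,0,0,0)
zb=165.2-9.3+22
G=[];B=[]
for r in range(104,140,5):
    L=edge(r,245,262); R=edge(r,300,314); OL=edge(r,168,184); OR=edge(r,380,396)
    q=[lat(onz(n,u,r,110)) for u in (OL,L,R,OR)]; G.append((np.mean([q[1][0],q[2][0]]),q[1][1])); print('land',r,np.round([OL,L,R,OR],1),np.round([a[0] for a in q],1),'mid',np.mean([q[1][0],q[2][0]]).round(2),np.mean([q[0][0],q[3][0]]).round(2))
for r in range(160,255,12):
    L=edge(r,240,256); R=edge(r,298,314); q=[lat(onz(n,u,r,zb)) for u in (L,R)]; print('bar',r,np.round([L,R],1),np.round([q[0][0],q[1][0]],1),'mid',np.mean([q[0][0],q[1][0]]).round(2),'along',q[0][1].round(1))
print('tcp lat',lat(sense()['eef_pos']))
t=cv2.imread('pics/'+n)[40:300,150:420]; cv2.imwrite('pics/c16.png',cv2.resize(t,None,fx=2.2,fy=2.2,interpolation=cv2.INTER_CUBIC))
E
```

```text
land 104 [173.5 252.8 307.9 387.7] [ 59.6  18.9  -9.3 -50.1] mid 4.82 4.71
land 109 [173.8 252.9 307.7 387.3] [ 59.6  18.9  -9.2 -50.2] mid 4.83 4.72
land 114 [174.4 253.2 307.5 386.7] [ 59.5  18.8  -9.2 -50.1] mid 4.81 4.68
land 119 [174.5 253.3 307.2 386.5] [ 59.6  18.8  -9.2 -50.2] mid 4.83 4.71
land 124 [175.2 253.4 307.2 385.9] [ 59.5  18.8  -9.2 -50.2] mid 4.79 4.65
land 129 [175.5 253.5 307.1 385.6] [ 59.5  18.8  -9.3 -50.3] mid 4.76 4.63
land 134 [175.9 253.6 307.1 385. ] [ 59.5  18.8  -9.3 -50.2] mid 4.71 4.66
land 139 [176.6 253.6 307.1 384.6] [ 59.4  18.8  -9.4 -50.2] mid 4.69 4.57
bar 160 [245.7 307.1] [17.5 -4.1] mid 6.72 along 699.7
bar 172 [245.9 307. ] [17.5 -4.2] mid 6.67 along 695.3
bar 184 [245.9 311.7] [17.6 -6. ] mid 5.79 along 691.0
bar 196 [246.1 310.6] [17.6 -5.8] mid 5.92 along 686.5
bar 208 [247.  309.5] [17.4 -5.5] mid 5.95 along 681.9
bar 220 [246.9 312.3] [17.6 -6.7] mid 5.42 along 677.2
bar 232 [246.8 311.6] [17.7 -6.6] mid 5.52 along 672.4
bar 244 [248. 305.] [17.3 -4.3] mid 6.52 along 667.6
tcp lat (np.float64(6.843182892065704), np.float64(645.0014720346181))
```

View pics/c16.png

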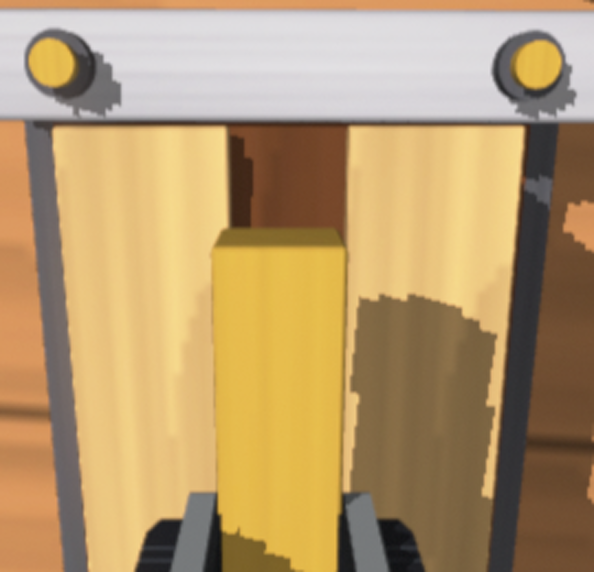

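Groove centre is at lateral 4.75 mm (edges at columns 253 and 307, width 28.0 mm at z = 110, which agrees with the text's height). The bar centre is at 6.7 mm, so I shift 2 mm to the right and go down to just above the lands.

```bash
python3 -m pendant '[[0,0,0,1,0,0.1,0],[0,0,0,2.2,0,0.2,0],[0,0,0,3.3,0,0.2,0],[0,0,0,4,0,0.2,0],[0,0,0,4.3,0,0.2,0]]'; python3 -m pendant '[[0,0,0,0,0,0,0],[0,0,0,0,0,0,0],[0,0,0,0,0,0,0],[0,0,0,0,0,0,0],[0,0,0,0,0,0,0]]'
python3 - <<'E'
from h import *
np.set_printoptions(suppress=True,precision=1)
s=st(); n='wr17.png'; cap('wrist',n); edge,lat=align(n,0,0,0)
t=cv2.imread('pics/'+n)[0:300,150:420]; cv2.imwrite('pics/c17.png',cv2.resize(t,None,fx=2,fy=2,interpolation=cv2.INTER_CUBIC))
print('tcp lat',lat(s['eef_pos']))
E
```

```text
time_s: 20.1
eef_pos: [644.1, 42.4, 122.8]
ee_rot: [0.516, 0.484, 0.515, -0.484]
force: [-0.0, 0.4, -4.3]
grip_width: 0.242
time_s: 20.72
eef_pos: [644.2, 42.4, 123.4]
ee_rot: [0.516, 0.484, 0.515, -0.484]
force: [0.1, 0.4, -4.4]
grip_width: 0.241
20.725 [644.2  42.4 123.4] [ 0.5  0.5  0.5 -0.5] [ 0.1  0.4 -4.4] 0.24100917089791848 [-0.1  0.7  1.2  0.   1.2  1.4]
tcp lat (np.float64(3.704570872075138), np.float64(645.5889645014468))
```

View pics/c17.png

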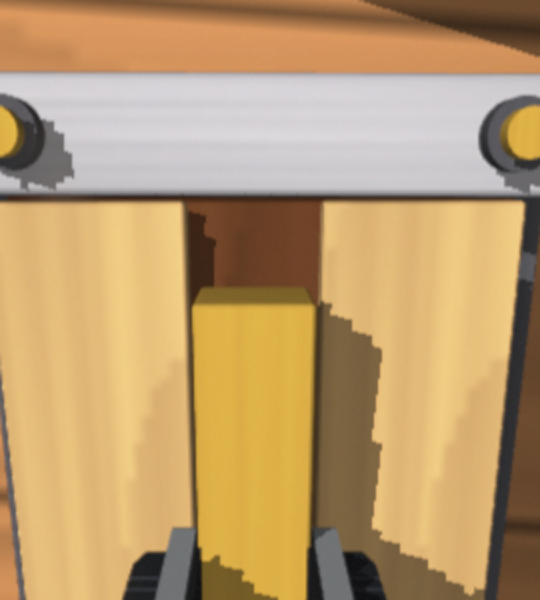

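Run:
```python
from h import *
n='wr17.png'; edge,lat=align(n,0,0,0); zb=123.4-9.3+22
for r in range(105,145,6):
    L=edge(r,236,250); R=edge(r,304,318); q=[lat(onz(n,u,r,110)) for u in (L,R)]; print('groove',r,np.round([L,R],1),np.round([a[0] for a in q],1),np.mean([a[0] for a in q]).round(2),q[0][1].round(1))
for r in range(156,260,12):
    L=edge(r,243,253); R=edge(r,302,310); q=[lat(onz(n,u,r,zb)) for u in (L,R)]; print('bar',r,np.round([L,R],1),np.round([a[0] for a in q],1),np.mean([a[0] for a in q]).round(2),q[0][1].round(1))
```

```text
groove 105 [241.1 311. ] [19.  -9.3] 4.88 717.9
groove 111 [241.5 310.8] [18.9 -9.3] 4.82 715.5
groove 117 [241.6 310.8] [18.9 -9.4] 4.79 713.1
groove 123 [241.8 310.4] [18.9 -9.2] 4.84 710.7
groove 129 [241.9 310.2] [18.9 -9.3] 4.84 708.3
groove 135 [242.3 310.1] [18.8 -9.3] 4.77 705.9
groove 141 [242.4 309.9] [18.8 -9.3] 4.77 703.4
bar 156 [245.2 306.9] [15.6 -6.1] 4.77 701.5
bar 168 [244.5 306.6] [16.  -6.1] 4.93 697.3
bar 180 [246.1 306.2] [15.5 -6.1] 4.7 692.9
bar 192 [246.2 306.1] [15.6 -6.2] 4.69 688.4
bar 204 [246.2 306. ] [15.6 -6.3] 4.68 683.9
bar 216 [247.1 305.4] [15.4 -6.2] 4.61 679.3
bar 228 [247.1 305.2] [15.5 -6.2] 4.63 674.5
bar 240 [247.1 305.1] [15.6 -6.3] 4.63 669.7
bar 252 [248.1 304.5] [15.3 -6.2] 4.54 664.7
```

Bar and groove centrelines agree to about 0.2 mm, so I lower gently.

```bash
python3 -m pendant '[[0,0,0,0.3,0,0,0],[0,0,0,0.6,0,0,0],[0,0,0,0.8,0,0,0],[0,0,0,1.0,0,0,0],[0,0,0,1.15,0,0,0]]'; python3 -m pendant '[[0,0,0,0.03,0,0,0],[0,0,0,0.06,0,0,0],[0,0,0,0.09,0,0,0],[0,0,0,0.09,0,0,0],[0,0,0,0.09,0,0,0]]'
python3 - <<'E'
from h import *
s=st(); cap('wrist','wr18.png');cap('side','side18.png')
t=cv2.resize(cv2.imread('pics/side18.png')[150:260,180:290],(600,600),interpolation=cv2.INTER_CUBIC);cv2.imwrite('pics/c18.png',t)
E
```

```text
time_s: 21.4
eef_pos: [644.2, 42.4, 111.7]
ee_rot: [0.516, 0.484, 0.515, -0.484]
force: [0.1, 0.6, -4.7]
grip_width: 0.246
time_s: 22.02
eef_pos: [644.2, 42.4, 111.4]
ee_rot: [0.516, 0.484, 0.515, -0.484]
force: [-3.5, 1.2, 1.1]
grip_width: 0.239
22.025 [644.2  42.4 111.4] [ 0.5161  0.4845  0.5149 -0.4835] [-3.5  1.2  1.1] 0.23949473623795078 [-0.115  0.68   1.249  0.     1.21   1.392]
```

View pics/wr18.png

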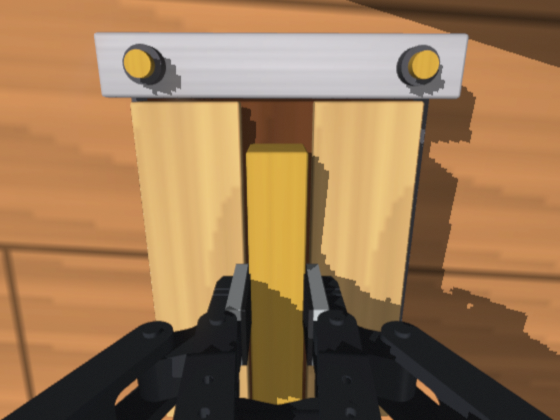

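View pics/c18.png

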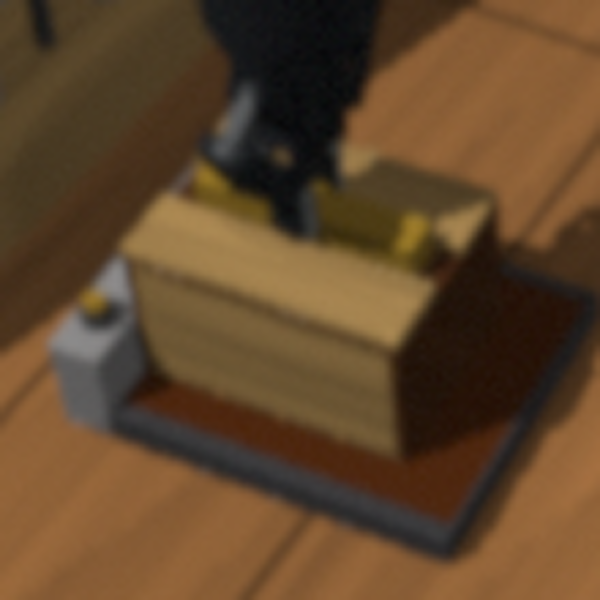

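The bar rests on the groove floor: TCP is at 111.4 as predicted and the force went from -4.7 N to +1.1 N. Release and withdraw straight up.

```bash
python3 -m pendant '[[0,0,0,0,0,0,0.3],[0,0,0,0,0,0,0.4],[0,0,0,0,0,0,0.5],[0,0,0,0,0,0,0.55],[0,0,0,0,0,0,0.55]]'; python3 -m pendant '[[0,0,0,-0.5,0,0,0.55],[0,0,0,-2,0,0,0.55],[0,0,0,-5,0,0,0.55],[0,0,0,-9,0,0,0.55],[0,0,0,-12,0,0,0.55]]';  python3 - <<'E'
from h import *
s=st(); cap('wrist','wr19.png'); go([480,-20,230],Rt(0.06,0,1))
E
```

```text
time_s: 22.75
eef_pos: [644.3, 42.4, 111.0]
ee_rot: [0.516, 0.484, 0.515, -0.484]
force: [-0.0, 0.6, -0.1]
grip_width: 0.55
time_s: 23.38
eef_pos: [644.2, 42.4, 234.1]
ee_rot: [0.517, 0.485, 0.514, -0.483]
force: [-0.1, -0.5, 0.2]
grip_width: 0.552
23.375 [644.2  42.4 234.1] [ 0.5168  0.485   0.5142 -0.483 ] [-0.1 -0.5  0.2] 0.5524164646929431 [-0.115  0.584  1.085  0.     1.467  1.392]
turn [ 0.003  0.002 -0.011] deg 0.6 shift cm [  0.66 -16.89   5.18]
```

View pics/wr19.png

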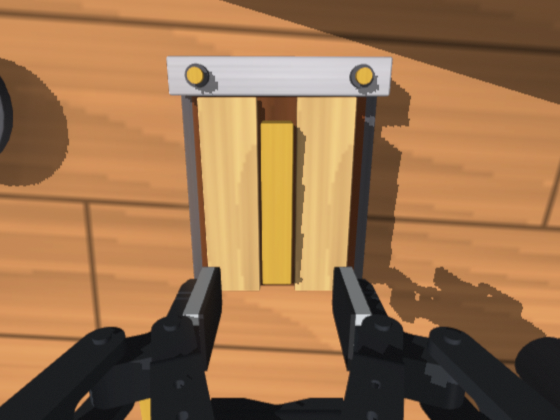

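```bash
python3 -m pendant '[[0,0,0,0,-3,0,0.55],[0,0,0,0,-8,0,0.55],[0,0,0,0,-13,0,0.55],[0,0,0,0,-18,0,0.55],[0,0,0,0,-22,0,0.55]]'
python3 - <<'E'
from h import *
np.set_printoptions(suppress=True,precision=1)
st(); cap('top','top20.png'); cap('side','side20.png'); M=lands('top20.png')
d=M[:2]-np.array([629.6,40.4]); c,s=np.cos(BY),np.sin(BY); print('block in bed',c*d[0]+s*d[1],-s*d[0]+c*d[1])
n='wr19.png'; h=np.array([np.cos(.06),np.sin(.06)]); l=np.array([-h[1],h[0]])
for nm,u,v,z in [('bar far',277.5,123,124),('bar near',277.5,284,124),('land far L',228,97,110),('land near L',234,291,110),('land near R',315,291,110),('land far R',325,97,110)]:
    P=onz(n,u,v,z); print(nm,P,'along %.1f lat %.1f'%(P[:2]@h,P[:2]@l))
edge,lat=align(n,0,0,0)
for r in (150,200,250):
    e=[edge(r,254,263.5.__int__()),edge(r,287,299)]; print(r,e)
t=np.hstack([cv2.resize(cv2.imread('pics/top20.png')[130:250,240:330],(450,600)),cv2.resize(cv2.imread('pics/side20.png')[160:270,180:245],(350,600))]);cv2.imwrite('pics/c20.png',t)
a=cv2.imread('pics/top0.png').astype(int);b=cv2.imread('pics/top20.png').astype(int)
d=np.abs(a-b).sum(2); print('bowl',d[140:185,165:210].mean(),'hammer',d[130:205,395:430].mean(),'pot',d[230:265,378:415].mean())
E
```

```text
time_s: 24.05
eef_pos: [422.8, 28.6, 231.5]
ee_rot: [0.516, 0.485, 0.514, -0.483]
force: [0.2, 0.2, 0.4]
grip_width: 0.55
24.05 [422.8  28.6 231.5] [ 0.5  0.5  0.5 -0.5] [0.2 0.2 0.4] 0.5503421795082026 [-0.2  0.1  1.8  0.   1.3  1.3]
land px [295.7 173. ] [50.4 14.1] ctr [646.1   9.5 110. ] len 148.8 yaw 0.043
land px [272.2 174. ] [50.5 14. ] ctr [642.1  78.3 110. ] len 149.1 yaw 0.058
mid [644.1  43.9 110. ] sep 68.9 yaw from pair 0.059
block in bed 14.710491185989016 2.538560075551648
bar far [701.7  46.1 124. ] along 703.2 lat 4.0
bar near [582.   38.3 124. ] along 583.3 lat 3.3
land far L [715.8  81.1 110. ] along 719.4 lat 38.0
land near L [565.7  72.5 110. ] along 569.0 lat 38.5
land near R [569.9   7.1 110. ] along 569.3 lat -27.1
land far R [720.1  14.6 110. ] along 719.7 lat -28.6
150 [np.float64(260.27644024075664), np.float64(292.4462563160312)]
200 [np.float64(257.5859972985142), np.float64(291.6519853947969)]
250 [np.float64(260.8120654396728), np.float64(291.0798981009727)]
bowl 7.931358024691358 hammer 8.416380952380953 pot 8.444787644787645
```

View pics/c20.png

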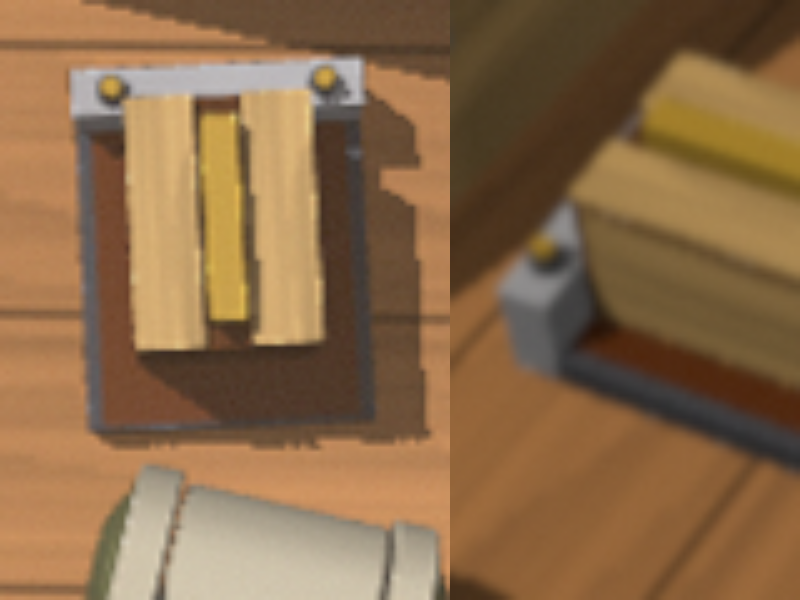

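```bash
python3 -c "
from rig import job; print(job.finish_job())"
```

```text
the job is handed in; nothing more can be done
None
```

The job is handed in: the block is home against the back stop and the 120 mm brass bar lies in its groove. No verdict was reported.

**What I did:**
- I pushed the block square onto the bed's front edge with the half-open fingers, tipped it over so the groove faced up, and slid it against the stop. At the stop the force was about 30 N, well above what sliding alone took.
- I gripped the longest of the three brass bars by its top 12 mm or so, lined it up over the groove to about 0.2 mm with the wrist camera, and lowered it until the force showed it resting on the groove floor. Then I let go and withdrew.

**Last checks, by camera:**

| Check | Measured | Limit |
|---|---|---|
| Block centre, along the bed | 14.7 mm | above 11 mm (home is 15 mm) |
| Block centre, across the bed | 2.5 mm off centre | within 40 mm |
| Block squareness | about 0.006 rad from the bed's yaw | below 0.05 rad |
| Bar centre from the block's middle, lengthwise | about 1 mm | within 17 mm |

- **Bar and bystanders:** the bar lies down in the groove, with the gripper clear and the tool force near zero. The hammer, pot and bowl look the same as in the first top picture.
- **Disagreements:**
  - The two lands gave slightly different yaws in the last top view (0.043 and 0.058 rad).
  - The block first lay about 27 mm further from the stop than the text suggests, so I slid it about 87 mm.
  - The two-view heights for the bar's top were noisy (9 and 26 mm, against 22 mm).
- **Other slips:** I misread my first grip as too deep, set the bar down and regripped it. The first push onto the bed edge peaked at about 76 N, under the 120 N limit. Joint 3 also read 2.563 against its stated limit of 2.56; I could not tell whether that is more than rounding.

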